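# Line the paint pot and hold up the fullest tin

### The job

Get me ready for the next coat: set the clean white liner cup into the steel paint pot, upright and down to the bottom, and let go of it. Then find the fullest of the three look-alike paint tins by lifting them to feel their weight, setting back any you do not want gently, upright on their plywood board. Finish still holding the fullest tin up above that board, upright and a good 10 cm clear of it, where I can take it from you; leave everything else on the bench where it is.

Things in the scene. Friction and masses are not known exactly. Their poses are not given: they have to be found in the camera images.
- tin_a: closed 250 ml paint tin, steel with a paper label, twin of the other two: 64 mm across the wall (66 over the seams), 80 mm tall, rigid, stands on the board; positions are shuffled. The tins weigh 0.1 to 0.45 kg by the paint left in them, which cannot be seen; the fullest is at least 0.1 kg heavier than each of the others. Origin: centre of its underside, z up
- tin_b: closed 250 ml paint tin, steel with a paper label, twin of the other two: 64 mm across the wall (66 over the seams), 80 mm tall, rigid, stands on the board; positions are shuffled. The tins weigh 0.1 to 0.45 kg by the paint left in them, which cannot be seen; the fullest is at least 0.1 kg heavier than each of the others. Origin: centre of its underside, z up
- tin_c: closed 250 ml paint tin, steel with a paper label, twin of the other two: 64 mm across the wall (66 over the seams), 80 mm tall, rigid, stands on the board; positions are shuffled. The tins weigh 0.1 to 0.45 kg by the paint left in them, which cannot be seen; the fullest is at least 0.1 kg heavier than each of the others. Origin: centre of its underside, z up
- board: sheet of 9 mm plywood, 260 (its x) x 400 (its y) mm, fixed to the bench, turned up to 15 degrees; the three tins stand on it. Origin: centre of its underside, on the bench; top 9 mm above it
- pot: small open steel paint pot, round, tapered, 61 mm across the base, 75 mm across the rim, 64 mm tall; inside 55 mm across at the floor, 68 mm at the mouth, 60 mm deep (floor 4 mm thick); a bent-wire handle reaches 70 mm from the axis on its -x side, below the rim. Loose, 0.25 kg. Origin: centre of its underside, z up
- liner: empty white plastic liner cup, tapered like the pot, 49 mm across the base, 66 mm across the rim, 90 mm tall, wall 2.5 mm, stiff, 30 g. In the pot its underside is 4 mm above the pot's, its rim 30 mm above the pot's rim, with 3 mm of play all round. Origin: centre of its underside, z up. Starts upright on the bench; it and the pot may swap places
- opener: bystander, leave it: steel tin-opener key, 108 mm long, 8 mm thick, lying on the board. Origin on its underside
- wax: bystander, leave it: flat squat tin of wax, 72 mm across, 26 mm tall, on the board. Origin: centre of its underside
- brush: bystander, leave it: flat paint brush, 155 mm long, 38 mm wide, 16 mm thick, lying on the board. Origin on its underside near the middle
- tape: bystander, leave it: roll of masking tape lying flat, 100 mm across, 36 mm tall. Origin: centre of its underside
- sponge: bystander, leave it: sanding sponge, 95 x 66 x 25 mm. Origin: centre of its underside
- stand: bystander, leave it: small black pyramid stand for propping up doors, 52 mm square, 39 mm tall. Origin: centre of its underside
Mind the look-alikes: they are no part of the job. Leave any pink look-alike of the liner alone.

How it is judged:
By the outcome, as a careful person would: the job done as asked, in the order asked, and still so for the second after the job is handed in, while the arm keeps its last pose, push and grip.
It also fails if it takes over 61 s, if anything falls off the work surface, if the arm or the gripper's body presses on something with over 40 N, if the wrist force passes 120 N, or if a joint passes its speed limit or range.

### The arm

A 6-joint arm with a two-finger parallel gripper is mounted at the origin on the work surface. World frame = base frame: x ahead of the robot, y to its left, z up, the work surface at z = 0. Lengths are in m, angles in rad, forces in N, time in s.
With the tool pointing down it reaches from about 0.3 to 1 m from the base axis. Payload 5.1 kg.
Tool frame: the origin (TCP) lies at the very end of the fingers, on their centre line; the grasp point (between the pads) lies 19 mm behind it; z points along the fingers, y is the direction in which the jaws open and shut (so a half turn about z gives the same grasp; the last joint's range is limited). The gripper opens to 95 mm and grips with 3 to 60 N. Pads are 20 mm wide; open, the fingers measure 119 mm over their backs; the gripper's body (75 mm by 180 mm) begins 59 mm behind the grasp point.
Start: joints at [-1.422, 0.124, 1.65, -0, 1.367, -0.083], TCP at [0.149, -0.633, 0.215] pointing down, gripper open.
Joint ranges: [-2.61, 2.61], [-1.02, 2.33], [0.03, 2.71], [-1.35, 4.49], [0.32, 2.68], [-2.91, 2.91]. Speed limits (rad/s): [2.57, 2.57, 3.14, 3.14, 3.14, 3.14].

### API

Orientations are given as [roll, pitch, yaw] about the fixed x, y, z axes, in that order (R = Rz(yaw) Ry(pitch) Rx(roll)).
In Python, from plant import monitor, optics, order gives the robot as it stands.
- The arm moves only by the tool carry_out, never from a script. Its argument "commands" is one flat list of numbers, 5 for each row, row after row: the opening, from 0 (shut) to 1 (fully open), then the shift along the tool's x, y, z normalised to -1 to 1, where 1 is 10 cm, then the turn about the tool's z normalised to -1 to 1, where 1 is 45 degrees. In form: [hand, tx, ty, tz, spin, hand, tx, ty, tz, spin, ...]. A call has 1 to 12 rows; each row is the pose to reach, as a shift and turn from the pose measured when the call began, along the tool's axes at that moment; what a row does not reach only later rows make up. A row lasts 1/8 s, in which the tool goes at most 62.5 mm and 10.7 degrees, less where a joint would pass 70% of its speed; a pose out of reach is approached as far as the arm can. A call with a number of a shift or a turn outside -1 to 1 is refused whole. A call with a gripper value outside its range is refused whole. The fingers move at their own pace and stop on an object; the grip force is fixed at half the most. Time passes only in rows, so rows that repeat a pose let the fingers close. It gives the time, the measured TCP pose, the force and the opening at its end, in the units of the state.
- monitor.state(): the state, without advancing time (a new reading comes with each control period).
- optics.capture(name): name is "side" or "top"; returns a dict with "color" (384x512x3 uint8, red, green, blue), "z_map" (384x512 float32, m along the optical axis (not along the pixel's ray), 0 where there is no reading), "fx", "fy", "cx", "cy" (pixels), "k1" (the pictures are not rectified: a ray, as slopes to the right and down, at radius r is drawn at 1 + k1 r^2 times it, then the intrinsics apply), "R" (3x3) and "t" (3): a world point X has camera coordinates R X + t. Camera axes: x right, y down, z forward; pixel columns grow to the right and rows downward; lengths in m; the calibration is good to about 2 mm. A picture is of the moment at which its call begins.
- order.close_job(): hands the job in, once; it reports no verdict.
The state is a dict: "time_s": time; "joint_positions": joint angles; "joint_vel": joint speeds; "effort": joint torques, N m; "position": TCP position; "orientation": TCP orientation; "ft_force": force on the tool from outside, world axes, zero at the start; "ft_torque": the same for the moment, N m; "finger_gap": finger opening in m.
Only numpy, scipy, OpenCV 4.12 (cv2) and the standard library are available. Lean on these libraries where they do the work, as an engineer would, in place of code of your own. Each camera call takes 0.05 s, during which the arm holds its last target.

## Working session

There is one attempt and no reset: what is moved stays moved. The work goes in short steps, Python scripts to look and compute and a tool call to move; the robot and the scene stay as the last step left them, time stands still between calls to the robot, and variables do not carry over. Pictures are saved under pics/ and viewed, and the job is handed in when it is done.

Besides the shell and the picture viewer there is one more tool, called after "Call:" by a JSON object that holds its "name" and its "arguments". carry_out: Moves the arm, as the interface text tells. Its arguments: {"type":"object","properties":{"commands":{"type":"array","items":{"type":"number","minimum":-1,"maximum":1}}},"required":["commands"]}

```bash
ls; mkdir -p pics; cat > h.py <<'E'
import numpy as np, cv2
from plant import monitor, optics, order
def cap(n,f):
    d=optics.capture(n); np.savez(f'{f}.npz',**d); cv2.imwrite(f'pics/{f}.png',d['color'][:,:,::-1]); return d
def cloud(d):
    h,w=d['z_map'].shape; u,v=np.meshgrid(np.arange(w),np.arange(h))
    K=np.array([[d['fx'],0,d['cx']],[0,d['fy'],d['cy']],[0,0,1]],float)
    p=cv2.undistortPoints(np.stack([u,v],-1).reshape(-1,1,2).astype(float),K,np.array([float(d['k1']),0,0,0])).reshape(h,w,2)
    z=d['z_map'].astype(float); P=np.dstack([p[...,0]*z,p[...,1]*z,z])
    X=(P-d['t'])@d['R']; X[z==0]=np.nan
    return X
E
python3 - <<'E'
from h import *
for n in('top','side'):
    d=cap(n,n+'0'); print(n,d['R'],d['t'],d['fx'],d['k1'], -d['R'].T@d['t'])
print(monitor.state())
E
```

```text
pics
top [[ 0.01511246 -0.99965234 -0.02160577]
 [-0.98639876 -0.01136803 -0.16397641]
 [ 0.16367378  0.02378999 -0.98622763]] [-0.00459925  0.5656465   1.04775459] 457.83073918923174 -0.07803007679467773 [ 0.38653255 -0.02309343  1.12597783]
side [[-0.72696817 -0.68651329 -0.01472361]
 [-0.40967091  0.45082055 -0.79305144]
 [ 0.55107805 -0.57049132 -0.60897671]] [0.41620799 0.25888222 1.21434756] 485.76817631185395 -0.010115785453073728 [-0.26057382  0.86179763  0.95094438]
{'time_s': 0.1, 'joint_positions': array([-1.42161877e+00,  1.24464158e-01,  1.65152731e+00, -7.42547967e-06,
        1.36748390e+00, -8.25890608e-02]), 'joint_vel': array([-0.00013085, -0.00026478, -0.00244592,  0.00017986, -0.00109452,
        0.00078486]), 'effort': array([-9.93371742e-06, -4.18884730e+01, -3.61095357e+01,  7.76974135e-02,
        4.61487332e-02, -6.41958559e-05]), 'position': array([ 0.14919422, -0.6320567 ,  0.21350024]), 'orientation': array([-3.13971575e+00, -1.48070129e-04,  2.31767983e-01]), 'ft_force': array([ 0.06802664, -0.39608155,  0.15890945]), 'ft_torque': array([-0.0212217 ,  0.04381316, -0.01057812]), 'finger_gap': 0.09495811096291658}
```

View pics/top0.png

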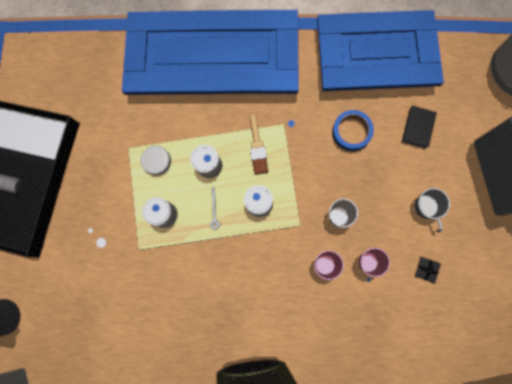

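View pics/side0.png

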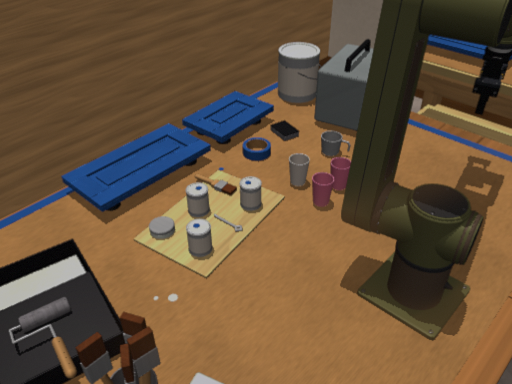

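Top view: the liner is at (343,213) and the pot at (432,204), with its handle pointing down to (437,227). The tins are at (206,160), (158,211) and (258,200), and the pink cups at (328,265) and (374,262). Next I'll turn these into positions.

```bash
cat > m.py <<'E'
from h import *
d=dict(np.load('top0.npz')); X=cloud(d); s=dict(np.load('side0.npz')); Xs=cloud(s)
pts=np.concatenate([X.reshape(-1,3),Xs.reshape(-1,3)]); 
def near(P,c,r): return P[np.hypot(P[:,0]-c[0],P[:,1]-c[1])<r]
for n,(u,v) in dict(liner=(343,213),pot=(432,204),t1=(206,160),t2=(158,211),t3=(258,200),p1=(328,265),p2=(374,262),wax=(155,160),tape=(370,130),board=(230,190),bench=(300,330)).items():
    c=X[v-2:v+3,u-2:u+3].reshape(-1,3); c=np.nanmedian(c,0); print(n,c.round(4))
    for nm,A in(('top',X),('side',Xs)):
        P=near(A.reshape(-1,3),c,.06); P=P[~np.isnan(P[:,0])]
        zt=np.percentile(P[:,2],97)
        if n in('board','bench'): continue
        Q=P[P[:,2]>zt-.012].astype(np.float32)
        (cx,cy),r=cv2.minEnclosingCircle(Q[:,:2]); 
        print('  ',nm,'ztop',round(zt,4),'circ',round(cx,4),round(cy,4),round(r,4),'mean',Q.mean(0).round(4),len(Q))
for n,(u0,v0,u1,v1) in dict(cups=(300,170,470,290),tins=(125,120,305,250)).items():
    c=d['color'][v0:v1,u0:u1,::-1]; f=4.4; cv2.imwrite(f'pics/{n}.png',cv2.resize(c,None,fx=f,fy=f,interpolation=cv2.INTER_CUBIC))
E
python3 m.py
```

```text
liner [ 0.5095 -0.18    0.0034]Traceback (most recent call last):
  File "m.py", line 12, in <module>
    (cx,cy),r=cv2.minEnclosingCircle(Q[:,:2]);
              ~~~~~~~~~~~~~~~~~~~~~~^^^^^^^^^
cv2.error: OpenCV(4.12.0) /io/opencv/modules/imgproc/src/shapedescr.cpp:201: error: (-215:Assertion failed) count >= 0 && (depth == CV_32F || depth == CV_32S) in function 'minEnclosingCircle'
```

```bash
sed -i 's/minEnclosingCircle(Q\[:,:2\])/minEnclosingCircle(np.ascontiguousarray(Q[:,:2]))/' m.py; python3 m.py
```

```text
liner [ 0.5095 -0.18    0.0034]
   top ztop 0.0899 circ 0.5022 -0.1685 0.033 mean [ 0.5063 -0.1725  0.0876] 159
   side ztop 0.0922 circ 0.5045 -0.1651 0.0379 mean [ 0.5043 -0.1696  0.0879] 150
pot [ 0.5344 -0.4008  0.0043]
   top ztop 0.0649 circ 0.5209 -0.3909 0.0469 mean [ 0.5256 -0.3905  0.0614] 258
   side ztop 0.0665 circ 0.5224 -0.3907 0.0479 mean [ 0.528  -0.3871  0.0619] 162
t1 [0.6201 0.1486 0.0906]
   top ztop 0.0926 circ 0.6265 0.1548 0.0341 mean [0.6256 0.1543 0.0897] 619
   side ztop 0.0935 circ 0.6245 0.151 0.0369 mean [0.6235 0.1566 0.0907] 290
t2 [0.4992 0.255  0.0898]
   top ztop 0.0923 circ 0.5005 0.2603 0.0336 mean [0.5002 0.2605 0.0897] 635
   side ztop 0.0935 circ 0.5035 0.2625 0.036 mean [0.4989 0.2634 0.0907] 377
t3 [0.5277 0.0255 0.0901]
   top ztop 0.0923 circ 0.5312 0.0263 0.0331 mean [0.5309 0.0261 0.0898] 644
   side ztop 0.0939 circ 0.5318 0.0258 0.0366 mean [0.5292 0.0292 0.0911] 276
p1 [ 0.3828 -0.1427  0.0036]
   top ztop 0.0899 circ 0.3839 -0.135 0.0332 mean [ 0.3837 -0.1398  0.0881] 158
   side ztop 0.0914 circ 0.3878 -0.1351 0.0364 mean [ 0.3864 -0.1346  0.087 ] 180
p2 [ 0.3912 -0.2541  0.004 ]
   top ztop 0.09 circ 0.3901 -0.239 0.0331 mean [ 0.3905 -0.2443  0.0877] 162
   side ztop 0.093 circ 0.3928 -0.2399 0.0375 mean [ 0.394  -0.2388  0.0879] 137
wax [0.6312 0.2842 0.0362]
   top ztop 0.0382 circ 0.6343 0.2854 0.0366 mean [0.6326 0.2849 0.0353] 628
   side ztop 0.0395 circ 0.6357 0.2863 0.0395 mean [0.6316 0.2891 0.0364] 380
tape [ 0.7124 -0.2448  0.0347]
   top ztop 0.0379 circ 0.7146 -0.2137 0.0471 mean [ 0.7145 -0.2309  0.0352] 320
   side ztop 0.0407 circ 0.7141 -0.2188 0.0478 mean [ 0.7172 -0.2294  0.0368] 125
board [0.5626 0.0993 0.0101]
bench [ 0.2285 -0.076   0.0019]
```

View pics/cups.png

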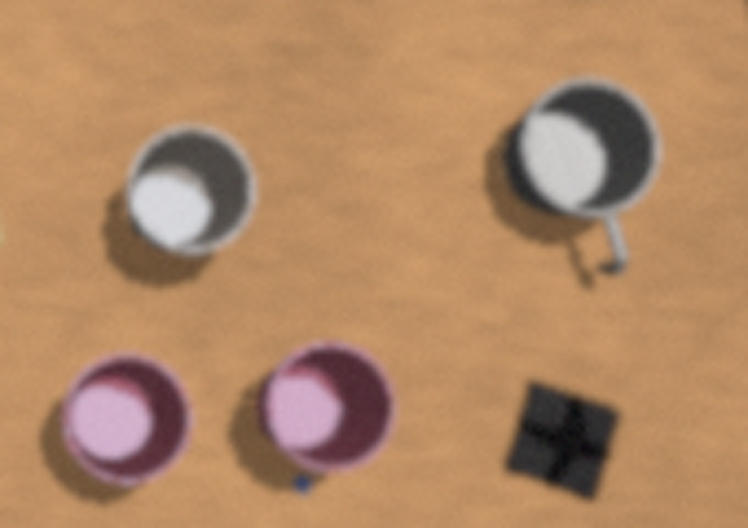

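View pics/tins.png

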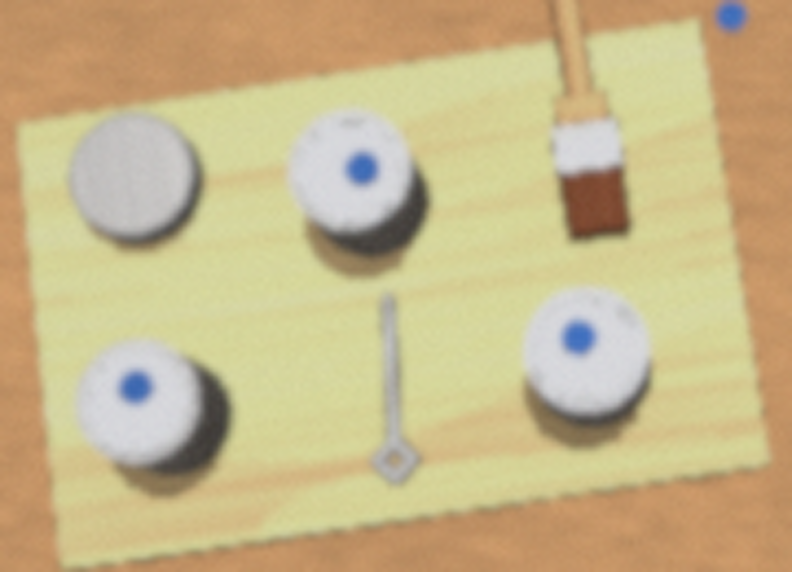

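```bash
cat >> h.py <<'E'
def ray(d,u,v,z):
    K=np.array([[d['fx'],0,d['cx']],[0,d['fy'],d['cy']],[0,0,1]],float)
    p=cv2.undistortPoints(np.array([[[u,v]]],float),K,np.array([float(d['k1']),0,0,0])).ravel()
    r=d['R'].T@np.r_[p,1]; c=-d['R'].T@d['t']; return c+r*(z-c[2])/r[2]
def proj(d,P):
    K=np.array([[d['fx'],0,d['cx']],[0,d['fy'],d['cy']],[0,0,1]],float)
    return cv2.projectPoints(np.asarray(P,float).reshape(-1,1,3),cv2.Rodrigues(np.array(d['R']))[0],np.array(d['t']),K,np.array([float(d['k1']),0,0,0,0]))[0].reshape(-1,2)
def overlay(d,box,f,circles,name):
    u0,v0,u1,v1=box; im=cv2.resize(np.ascontiguousarray(d['color'][v0:v1,u0:u1,::-1]),None,fx=f,fy=f,interpolation=cv2.INTER_CUBIC)
    a=np.linspace(0,2*np.pi,80)
    for x,y,z,r in circles:
        q=proj(d,np.c_[x+r*np.cos(a),y+r*np.sin(a),0*a+z]); q=((q-[u0,v0]+.5)*f-.5)
        cv2.polylines(im,[np.round(q*8).astype(np.int32)],True,(0,0,255),1,cv2.LINE_AA,3)
    cv2.imwrite(f'pics/{name}.png',im)
def go(p,yaw=None):
    s=monitor.state(); from scipy.spatial.transform import Rotation as R
    r=R.from_euler('xyz',s['orientation']).as_matrix(); dl=r.T@(np.array(p)-s['position'])
    print('t',round(s['time_s'],2),'pos',s['position'].round(4),'yaw',s['orientation'][2].round(3),'gap',round(s['finger_gap'],4),'F',s['ft_force'].round(2))
    print('shift/0.1',(dl/.1).round(3), 'spin', None if yaw is None else round(-(yaw-s['orientation'][2])/(np.pi/4),3))
E
python3 - <<'E'
from h import *
t=dict(np.load('top0.npz'))
s=dict(np.load('side0.npz'))
f=lambda x:(x+.5)/4.4-.5
print('liner',ray(t,300+f(191.5),170+f(190),.09)); print('pot',ray(t,300+f(588),170+f(147),.064))
L=ray(t,300+f(191.5),170+f(190),.09);P=ray(t,300+f(588),170+f(147),.064)
C=[(L[0],L[1],.09,.033),(P[0],P[1],.064,.0375)]
overlay(t,(300,170,470,290),4.4,C,'ovt'); overlay(s,(270,110,370,210),6,C,'ovs')
T=[(.6265,.1548,.089,.033),(.5005,.2603,.089,.033),(.5312,.0263,.089,.033)]
overlay(t,(125,120,305,250),4.4,T,'ovt2');overlay(s,(170,160,280,260),6,T,'ovs2')
go(np.r_[L[:2],.2])
E
```

```text
liner [ 0.5006979  -0.16827749  0.09      ]
pot [ 0.52878679 -0.38411637  0.064     ]
t 0.1 pos [ 0.1492 -0.6321  0.2135] yaw 0.232 gap 0.095 F [ 0.07 -0.4   0.16]
shift/0.1 [ 4.486 -3.706  0.143] spin None
```

View pics/ovt.png

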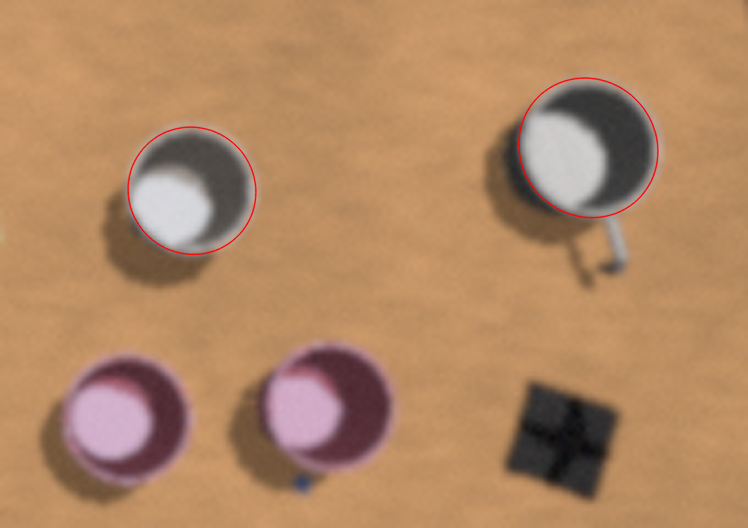

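View pics/ovs.png

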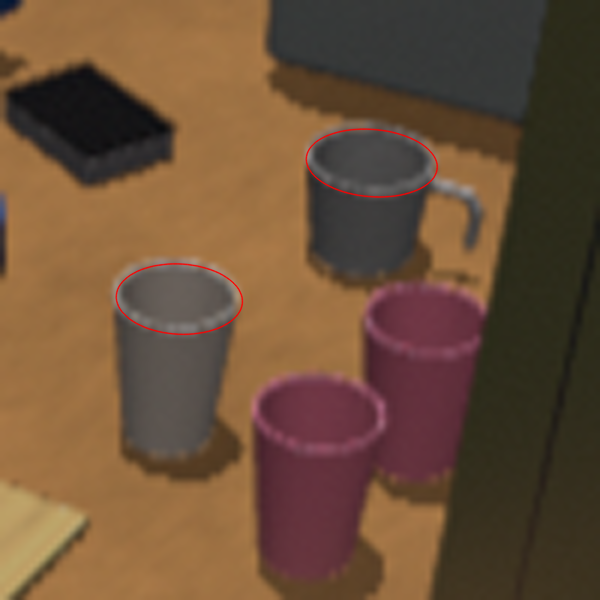

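View pics/ovs2.png

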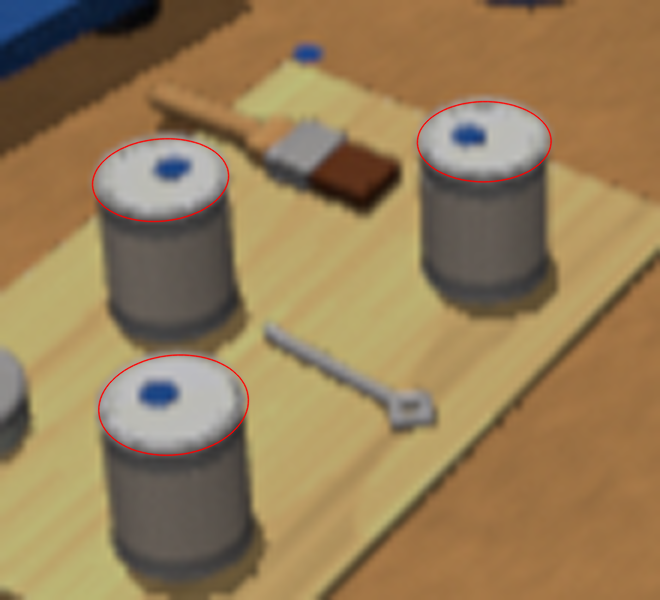

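View pics/ovt2.png

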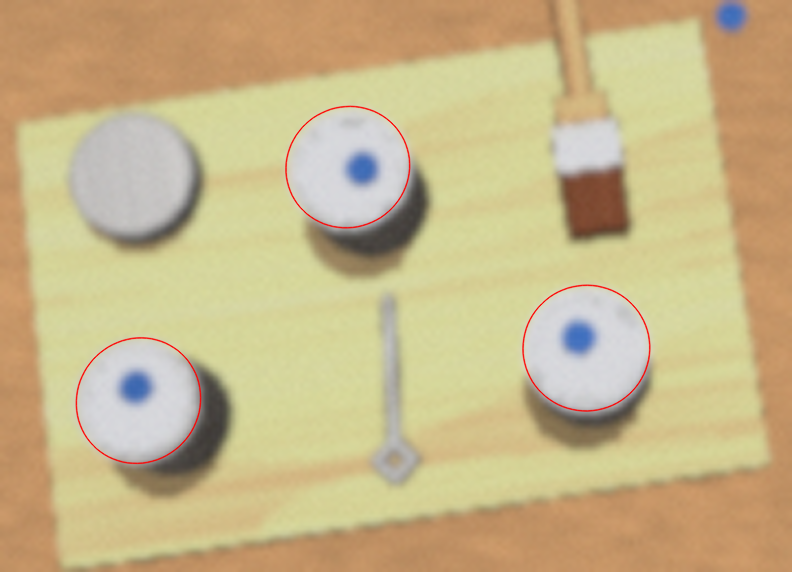

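Call:
{"name": "carry_out", "arguments": {"commands": [1,0.45,-0.37,0,0,1,0.9,-0.74,0,0]}}

```text
time_s: 0.35
position: [0.2201, -0.5381, 0.2126]
orientation: [-3.138, -0.0, 0.23]
ft_force: [0.7, 0.7, 0.3]
finger_gap: 0.0951
```

Call:
{"name": "carry_out", "arguments": {"commands": [1,0.45,-0.37,0,0,1,1,-0.8,0,0]}}

```text
time_s: 0.6
position: [0.2952, -0.4413, 0.2123]
orientation: [-3.137, -0.0, 0.229]
ft_force: [1.1, -0.1, 0.2]
finger_gap: 0.0946
```

Call:
{"name": "carry_out", "arguments": {"commands": [1,0.45,-0.37,0,0,1,1,-0.8,0,0]}}

```text
time_s: 0.85
position: [0.3704, -0.3445, 0.2122]
orientation: [-3.137, -0.0, 0.229]
ft_force: [1.1, -0.4, 0.6]
finger_gap: 0.095
```

Call:
{"name": "carry_out", "arguments": {"commands": [1,0.45,-0.37,0,0,1,1,-0.8,0,0]}}

```text
time_s: 1.1
position: [0.4457, -0.2478, 0.2123]
orientation: [-3.137, -0.0, 0.228]
ft_force: [0.0, -1.7, -0.5]
finger_gap: 0.0951
```

```bash
python3 -c "
from h import *
go([.5015,-.168,.16])"
```

```text
t 1.1 pos [ 0.4457 -0.2478  0.2123] yaw 0.228 gap 0.0951 F [ 0.03 -1.67 -0.52]
shift/0.1 [ 0.724 -0.648  0.526] spin None
```

Call:
{"name": "carry_out", "arguments": {"commands": [1,0.4,-0.35,0.2,0,1,0.72,-0.65,0.52,0,1,0.72,-0.65,0.52,0,1,0.72,-0.65,0.52,0]}}

```text
time_s: 1.6
position: [0.5009, -0.1681, 0.1606]
orientation: [-3.137, 0.0, 0.229]
ft_force: [-0.5, -0.4, -0.6]
finger_gap: 0.0948
```

```bash
python3 -c "
from h import *
go([.5015,-.168,.066])"
```

```text
t 1.6 pos [ 0.5009 -0.1681  0.1606] yaw 0.229 gap 0.0948 F [-0.46 -0.43 -0.61]
shift/0.1 [0.006 0.005 0.946] spin None
```

Call:
{"name": "carry_out", "arguments": {"commands": [1,0,0,0.5,0,1,0,0,0.95,0,1,0,0,0.95,0,0,0,0,0.95,0,0,0,0,0.95,0,0,0,0,0.95,0,0,0,0,0.95,0]}}

```text
time_s: 2.48
position: [0.5018, -0.1682, 0.0671]
orientation: [-3.139, -0.002, 0.229]
ft_force: [-0.6, -0.4, 3.2]
finger_gap: 0.0641
```

Call:
{"name": "carry_out", "arguments": {"commands": [0,0,0,0,0,0,0,0,-0.4,0,0,0,0,-1,0,0,0,0,-1,0]}}

```text
time_s: 2.98
position: [0.5051, -0.1698, 0.1734]
orientation: [3.137, -0.011, 0.229]
ft_force: [-0.2, 0.5, 0.1]
finger_gap: 0.0642
```

```bash
python3 -c "
from h import *
go([.5295,-.384,.175])
d=cap('side','side1'); overlay(d,(250,60,400,210),4,[],'s1')"
```

```text
t 2.98 pos [ 0.5051 -0.1698  0.1734] yaw 0.229 gap 0.0642 F [-0.16  0.53  0.06]
shift/0.1 [-0.248  2.141 -0.01 ] spin None
```

View pics/s1.png

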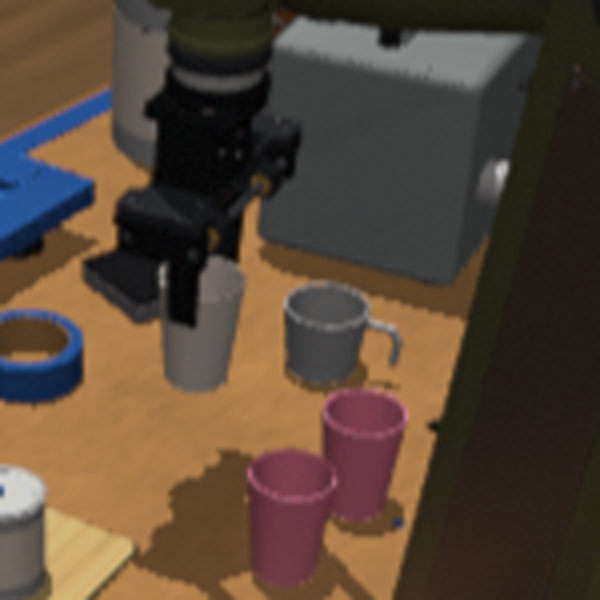

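Call:
{"name": "carry_out", "arguments": {"commands": [0,-0.06,0.5,0,0,0,-0.12,1,0,0]}}

```text
time_s: 3.28
position: [0.5137, -0.2693, 0.1684]
orientation: [-3.141, -0.005, 0.231]
ft_force: [0.9, 0.1, 0.3]
finger_gap: 0.0643
```

Call:
{"name": "carry_out", "arguments": {"commands": [0,-0.06,0.5,0,0,0,-0.12,1,0,0,0,-0.12,1,0,0]}}

```text
time_s: 3.65
position: [0.5237, -0.3715, 0.1654]
orientation: [-3.138, -0.002, 0.227]
ft_force: [-0.3, 0.7, -1.1]
finger_gap: 0.0643
```

```bash
python3 -c "
from h import *
go([.5295,-.384,.145]); print(monitor.state()['orientation'])"
```

```text
t 3.65 pos [ 0.5237 -0.3715  0.1654] yaw 0.227 gap 0.0643 F [-0.31  0.74 -1.14]
shift/0.1 [0.028 0.136 0.203] spin None
[-3.13774516e+00 -2.06103392e-03  2.27141495e-01]
```

Call:
{"name": "carry_out", "arguments": {"commands": [0,0.03,0.14,0.1,0,0,0.03,0.14,0.2,0,0,0.03,0.14,0.2,0,0,0.03,0.14,0.2,0]}}

```text
time_s: 4.15
position: [0.5298, -0.3835, 0.1453]
orientation: [-3.137, -0.002, 0.228]
ft_force: [0.5, -0.4, -0.4]
finger_gap: 0.0645
```

```bash
python3 -c "
from h import *
go([.5295,-.384,.069]); s=monitor.state(); print(s['orientation'])
x,y,z=s['position']
d=cap('side','side2'); C=[(x,y,z+.024,.033),(x,y,z-.066,.0245),(.5295,-.384,.064,.0375)]
overlay(d,(290,80,390,180),6,C,'s2')
d=cap('top','top2'); overlay(d,(370,140,490,260),5,C,'t2')"
```

```text
t 4.15 pos [ 0.5298 -0.3835  0.1453] yaw 0.228 gap 0.0645 F [ 0.5  -0.39 -0.35]
shift/0.1 [-0.006  0.008  0.763] spin None
[-3.13740347e+00 -1.98278218e-03  2.27952296e-01]
```

View pics/s2.png

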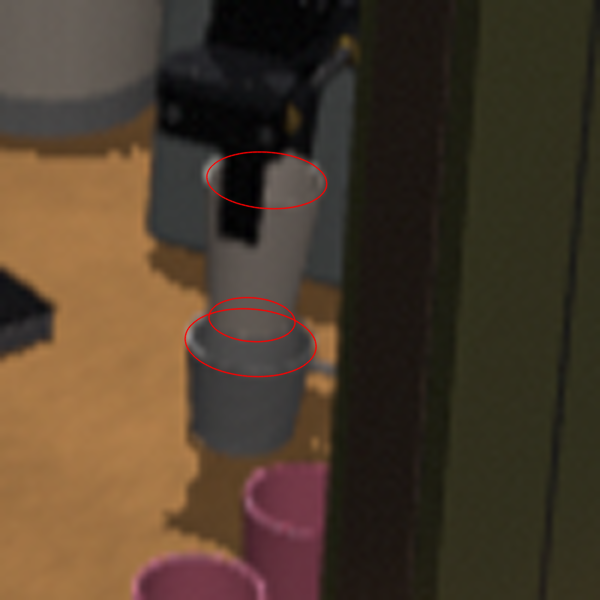

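View pics/t2.png

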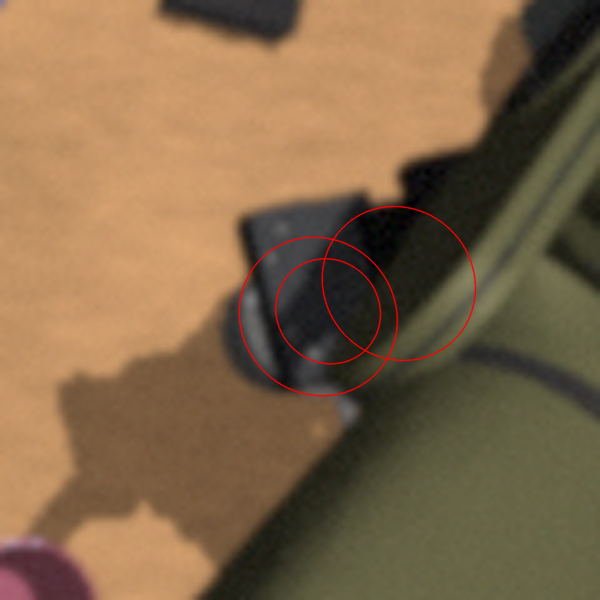

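Call:
{"name": "carry_out", "arguments": {"commands": [0,0,0.01,0.2,0,0,0,0.01,0.4,0,0,0,0.01,0.4,0]}}

```text
time_s: 4.62
position: [0.5285, -0.3832, 0.102]
orientation: [-3.133, 0.001, 0.228]
ft_force: [0.5, -0.2, -0.5]
finger_gap: 0.0641
```

```bash
python3 -c "
from h import *
go([.5295,-.384,.069]); s=monitor.state(); print(s['orientation'],s['ft_torque'])
"
```

```text
t 4.62 pos [ 0.5285 -0.3832  0.102 ] yaw 0.228 gap 0.0641 F [ 0.5  -0.24 -0.51]
shift/0.1 [0.008 0.013 0.33 ] spin None
[-3.13314715e+00  1.18571227e-03  2.27730984e-01] [-0.02313428  0.01736397 -0.01992135]
```

Call:
{"name": "carry_out", "arguments": {"commands": [0,0.01,0.01,0.1,0,0,0.01,0.01,0.2,0,0,0.01,0.01,0.28,0,0,0.01,0.01,0.28,0]}}

```text
time_s: 5.12
position: [0.5294, -0.3838, 0.0733]
orientation: [-3.133, 0.002, 0.228]
ft_force: [-0.1, -0.1, -0.3]
finger_gap: 0.0643
```

```bash
python3 -c "
from h import *
go([.5295,-.384,.069]); s=monitor.state(); print(s['orientation'],s['ft_torque'])
"
```

```text
t 5.12 pos [ 0.5294 -0.3838  0.0733] yaw 0.228 gap 0.0643 F [-0.14 -0.08 -0.33]
shift/0.1 [0.001 0.002 0.043] spin None
[-3.13292212e+00  1.77403644e-03  2.27633003e-01] [-0.23117567 -0.07226841  0.01297814]
```

Call:
{"name": "carry_out", "arguments": {"commands": [0,0,0,0.02,0,0,0,0,0.03,0,0,0,0,0.03,0]}}

```text
time_s: 5.5
position: [0.5297, -0.384, 0.0713]
orientation: [-3.134, 0.001, 0.228]
ft_force: [-1.4, -0.5, 4.5]
finger_gap: 0.0642
```

```bash
python3 -c "
from h import *
go([.5295,-.384,.069]); s=monitor.state(); print(s['orientation'],s['ft_torque'])
"
```

```text
t 5.5 pos [ 0.5297 -0.384   0.0713] yaw 0.228 gap 0.0642 F [-1.41 -0.49  4.54]
shift/0.1 [-0.002 -0.001  0.023] spin None
[-3.13366634e+00  1.11570130e-03  2.27668104e-01] [0.05496075 0.10943564 0.06620859]
```

Contact came at the seated height of z≈0.0713 with 4.5 N, so I'll release and rise.

Call:
{"name": "carry_out", "arguments": {"commands": [0.8,0,0,0,0,1,0,0,0,0,1,0,0,0,0,1,0,0,-0.3,0,1,0,0,-0.8,0,1,0,0,-1,0]}}

```text
time_s: 6.25
position: [0.5313, -0.3858, 0.1749]
orientation: [-3.138, -0.002, 0.228]
ft_force: [-0.5, 0.6, -0.5]
finger_gap: 0.095
```

```bash
python3 -c "
from h import *
go([.5312,.0263,.17],.23)"
```

```text
t 6.25 pos [ 0.5313 -0.3858  0.1749] yaw 0.228 gap 0.095 F [-0.52  0.59 -0.48]
shift/0.1 [ 0.929 -4.015  0.066] spin -0.003
```

Call:
{"name": "carry_out", "arguments": {"commands": [1,0.12,-0.5,0,0,1,0.23,-1,0,0]}}

```text
time_s: 6.5
position: [0.5309, -0.2824, 0.175]
orientation: [-3.138, -0.002, 0.226]
ft_force: [0.3, -0.3, -0.2]
finger_gap: 0.0953
```

Call:
{"name": "carry_out", "arguments": {"commands": [1,0.12,-0.5,0,0,1,0.23,-1,0,0]}}

```text
time_s: 6.75
position: [0.5302, -0.1779, 0.1741]
orientation: [-3.137, -0.001, 0.226]
ft_force: [-0.4, 0.2, -0.4]
finger_gap: 0.0948
```

```bash
python3 -c "
from h import *
go([.5312,.0263,.17],.23)
C=[(.5295,-.384,.064,.0375),(.5295,-.384,.094,.033)]
d=cap('side','side3');overlay(d,(290,90,390,190),5,C,'s3')
d=cap('top','top3'); overlay(d,(300,140,480,290),4.2,C,'t3')"
```

```text
t 6.75 pos [ 0.5302 -0.1779  0.1741] yaw 0.226 gap 0.0948 F [-0.39  0.19 -0.39]
shift/0.1 [ 0.467 -1.988  0.052] spin -0.005
```

View pics/s3.png

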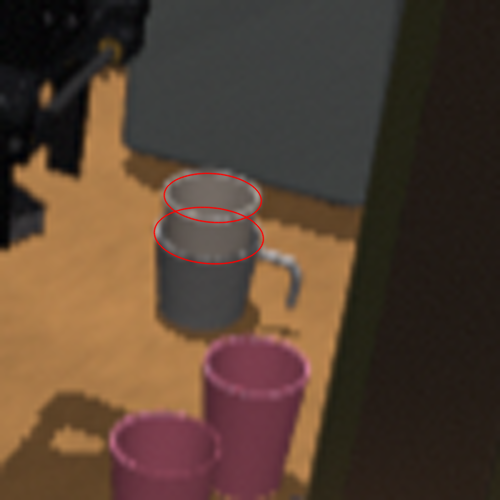

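View pics/t3.png

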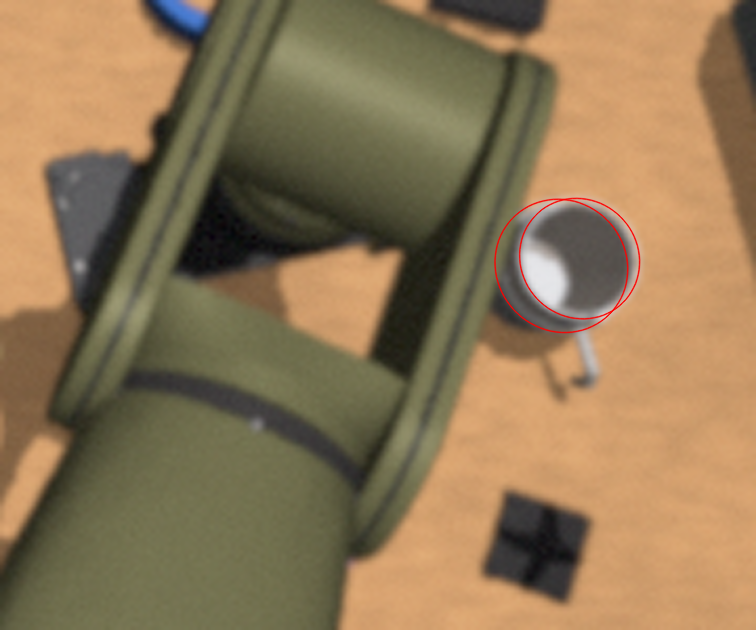

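The top and side views show the liner seated in the pot: its rim matches the predicted seated circle, within the play. Now to the nearest tin.

Call:
{"name": "carry_out", "arguments": {"commands": [1,0.12,-0.5,0,0,1,0.23,-1,0,0]}}

```text
time_s: 7.1
position: [0.5292, -0.0724, 0.1737]
orientation: [-3.135, 0.0, 0.229]
ft_force: [0.9, 0.7, 0.3]
finger_gap: 0.095
```

Call:
{"name": "carry_out", "arguments": {"commands": [1,0.12,-0.5,0,0,1,0.23,-0.95,0,0,1,0.23,-0.95,0,0,1,0.23,-0.95,0,0]}}

```text
time_s: 7.6
position: [0.53, 0.0246, 0.1738]
orientation: [-3.135, 0.001, 0.229]
ft_force: [-1.2, -0.8, 0.7]
finger_gap: 0.0953
```

```bash
python3 -c "
from h import *
go([.5312,.0263,.05],.23)"
```

```text
t 7.6 pos [0.53   0.0246 0.1738] yaw 0.229 gap 0.0953 F [-1.19 -0.82  0.75]
shift/0.1 [ 0.017 -0.006  1.238] spin -0.001
```

```bash
cat >> h.py <<'E'
def weigh(n=12):
    F=[];E=[]
    for i in range(n):
        optics.capture('top'); s=monitor.state(); F.append(s['ft_force']);E.append(s['effort'])
    F=np.array(F);E=np.array(E); print('F',F.mean(0).round(3),'sd',F.std(0).round(2),'eff',E.mean(0).round(2),E.std(0).round(2)[1:3],'gap',s['finger_gap'],'pos',s['position'].round(4),'rpy',s['orientation'].round(3),s['time_s'])
E
python3 -c "
from h import *
weigh()"
```

```text
F [ 0.088  0.24  -0.196] sd [0.43 0.3  0.52] eff [  0.1  -30.13 -35.31   0.08  -0.06  -0.  ] [0.03 0.02] gap 0.09516036330469115 pos [0.53   0.0252 0.1744] rpy [-3.135 -0.     0.229] 8.2
```

Call:
{"name": "carry_out", "arguments": {"commands": [1,0.02,-0.01,0.5,0,1,0.02,-0.01,0.9,0,1,0.02,-0.01,0.9,0]}}

```text
time_s: 8.57
position: [0.5285, 0.0274, 0.0808]
orientation: [-3.133, 0.008, 0.229]
ft_force: [0.1, 0.6, 0.2]
finger_gap: 0.0953
```

```bash
python3 -c "
from h import *
go([.5312,.0263,.035],.23)"
```

```text
t 8.57 pos [0.5285 0.0274 0.0808] yaw 0.229 gap 0.0953 F [0.1  0.61 0.18]
shift/0.1 [0.027 0.021 0.458] spin -0.001
```

Call:
{"name": "carry_out", "arguments": {"commands": [1,0.03,0.01,0.25,0,1,0.03,0.01,0.46,0,1,0.03,0.01,0.46,0,0,0.03,0.01,0.46,0,0,0.03,0.01,0.46,0,0,0.03,0.01,0.46,0,0,0.03,0.01,0.46,0]}}

```text
time_s: 9.45
position: [0.5317, 0.0273, 0.0355]
orientation: [-3.134, 0.007, 0.23]
ft_force: [-0.1, -1.2, 2.0]
finger_gap: 0.0634
```

```bash
python3 -c "
from h import *
go([.53,.025,.075],.23);print(monitor.state()['orientation'])"
```

```text
t 9.45 pos [0.5317 0.0273 0.0355] yaw 0.23 gap 0.0634 F [-0.07 -1.21  2.04]
shift/0.1 [-0.025  0.015 -0.395] spin -0.0
[-3.13355089  0.00668509  0.22966981]
```

Call:
{"name": "carry_out", "arguments": {"commands": [0,0,0,-0.2,0,0,0,0,-0.4,0,0,0,0,-0.6,0,0,0,0,-0.6,0,0,0,0,-0.6,0]}}

```text
time_s: 10.07
position: [0.5317, 0.0269, 0.0948]
orientation: [-3.133, 0.008, 0.23]
ft_force: [1.4, 0.6, -1.5]
finger_gap: 0.0639
```

```bash
python3 -c "
from h import *
weigh(); go([.5317,.0273,.0355])"
```

```text
F [ 0.164  0.088 -1.157] sd [0.48 0.35 0.63] eff [  0.   -32.79 -33.82   0.07  -0.04  -0.  ] [0.19 0.18] gap 0.06409944460831189 pos [0.5322 0.0268 0.0955] rpy [-3.134  0.007  0.23 ] 10.675
t 10.68 pos [0.5322 0.0268 0.0955] yaw 0.23 gap 0.0641 F [ 0.34 -0.24 -0.07]
shift/0.1 [-0.    -0.001  0.6  ] spin None
```

About 0.1–0.12 kg, so this can't be the fullest, which must weigh at least 0.2 kg. Setting it back.

Call:
{"name": "carry_out", "arguments": {"commands": [0,0,0,0.25,0,0,0,0,0.48,0,0,0,0,0.54,0,0,0,0,0.57,0,0,0,0,0.59,0,0,0,0,0.6,0,0,0,0,0.6,0]}}

```text
time_s: 11.55
position: [0.532, 0.0272, 0.0359]
orientation: [-3.134, 0.006, 0.23]
ft_force: [0.2, -0.1, -1.9]
finger_gap: 0.0635
```

```bash
python3 -c "
from h import *
go([.5317,.0273,.0355])"
```

```text
t 11.55 pos [0.532  0.0272 0.0359] yaw 0.23 gap 0.0635 F [ 0.15 -0.13 -1.86]
shift/0.1 [-0.003 -0.002  0.004] spin None
```

Call:
{"name": "carry_out", "arguments": {"commands": [0,0,0,0.01,0,0,0,0,0.01,0,1,0,0,0.01,0,1,0,0,0.01,0,1,0,0,0.01,0,1,0,0,-0.3,0,1,0,0,-0.7,0,1,0,0,-1,0]}}

```text
time_s: 12.55
position: [0.5333, 0.0265, 0.1377]
orientation: [-3.134, 0.005, 0.23]
ft_force: [0.9, 1.2, 0.2]
finger_gap: 0.0948
```

```bash
python3 -c "
from h import *
go([.6255,.1535,.14],.23)"
```

```text
t 12.55 pos [0.5333 0.0265 0.1377] yaw 0.23 gap 0.0948 F [0.9  1.17 0.15]
shift/0.1 [ 1.187 -1.026 -0.021] spin -0.0
```

Call:
{"name": "carry_out", "arguments": {"commands": [1,0.4,-0.34,0,0,1,0.8,-0.68,0,0]}}

```text
time_s: 12.8
position: [0.5971, 0.1116, 0.1391]
orientation: [-3.135, 0.002, 0.228]
ft_force: [1.0, -0.5, -0.3]
finger_gap: 0.0952
```

```bash
python3 -c "
from h import *
go([.6255,.1535,.14],.23)"
```

```text
t 12.8 pos [0.5971 0.1116 0.1391] yaw 0.228 gap 0.0952 F [ 0.99 -0.47 -0.28]
shift/0.1 [ 0.372 -0.344 -0.007] spin -0.002
```

Call:
{"name": "carry_out", "arguments": {"commands": [1,0.37,-0.34,0,0,1,0.37,-0.34,0,0,1,0.37,-0.34,0,0,1,0.37,-0.34,0.3,0,1,0.37,-0.34,0.3,0]}}

```text
time_s: 13.42
position: [0.6226, 0.1518, 0.1064]
orientation: [-3.134, 0.008, 0.227]
ft_force: [-0.3, 0.3, -0.2]
finger_gap: 0.0952
```

```bash
python3 -c "
from h import *
go([.6255,.1535,.0355],.23)"
```

```text
t 13.43 pos [0.6226 0.1518 0.1064] yaw 0.227 gap 0.0952 F [-0.26  0.31 -0.17]
shift/0.1 [ 0.038 -0.005  0.709] spin -0.004
```

Call:
{"name": "carry_out", "arguments": {"commands": [1,0.04,-0.01,0.35,0,1,0.04,-0.01,0.71,0,1,0.04,-0.01,0.71,0,0,0.04,-0.01,0.71,0,0,0.04,-0.01,0.71,0,0,0.04,-0.01,0.71,0,0,0.04,-0.01,0.71,0]}}

```text
time_s: 14.3
position: [0.6263, 0.1541, 0.0366]
orientation: [-3.135, 0.006, 0.227]
ft_force: [-0.6, 0.1, 2.7]
finger_gap: 0.0638
```

Call:
{"name": "carry_out", "arguments": {"commands": [0,0,0,-0.2,0,0,0,0,-0.4,0,0,0,0,-0.6,0,0,0,0,-0.6,0,0,0,0,-0.6,0]}}

```text
time_s: 14.92
position: [0.6264, 0.1537, 0.0964]
orientation: [-3.135, 0.007, 0.227]
ft_force: [-0.1, -0.1, -4.5]
finger_gap: 0.0638
```

```bash
python3 -c "
from h import *
weigh(); go([.6255,.1535,.0355])"
```

```text
F [-0.109 -0.088 -3.56 ] sd [0.6  0.33 0.49] eff [  0.   -45.89 -35.6    0.06  -0.05  -0.  ] [0.31 0.26] gap 0.06357669538011075 pos [0.6267 0.1537 0.0965] rpy [-3.135  0.007  0.227] 15.525
t 15.53 pos [0.6267 0.1537 0.0965] yaw 0.227 gap 0.0636 F [-0.67  0.13 -3.22]
shift/0.1 [-0.009  0.003  0.61 ] spin None
```

About 0.35 kg, which isn't conclusive, so I'll set it back and weigh the third.

Call:
{"name": "carry_out", "arguments": {"commands": [0,0,0,0.25,0,0,0,0,0.48,0,0,0,0,0.54,0,0,0,0,0.57,0,0,0,0,0.59,0,0,0,0,0.6,0,0,0,0,0.6,0]}}

```text
time_s: 16.4
position: [0.6266, 0.1541, 0.0371]
orientation: [-3.135, 0.006, 0.227]
ft_force: [-0.4, -1.6, -4.3]
finger_gap: 0.0634
```

Call:
{"name": "carry_out", "arguments": {"commands": [0,0,0,0.01,0,0,0,0,0.01,0,1,0,0,0.01,0,1,0,0,0.01,0,1,0,0,0.01,0,1,0,0,-0.3,0,1,0,0,-0.7,0,1,0,0,-1,0]}}

```text
time_s: 17.4
position: [0.6279, 0.1537, 0.1392]
orientation: [-3.135, 0.004, 0.227]
ft_force: [0.6, -0.3, 0.3]
finger_gap: 0.0953
```

```bash
python3 -c "
from h import *
go([.501,.2605,.14],.23)"
```

```text
t 17.4 pos [0.6279 0.1537 0.1392] yaw 0.227 gap 0.0953 F [ 0.58 -0.35  0.3 ]
shift/0.1 [-0.996 -1.327  0.005] spin -0.004
```

Call:
{"name": "carry_out", "arguments": {"commands": [1,-0.35,-0.47,0,0,1,-0.7,-0.93,0,0]}}

```text
time_s: 17.65
position: [0.5387, 0.2291, 0.1413]
orientation: [-3.135, 0.001, 0.225]
ft_force: [-0.7, 0.8, -0.8]
finger_gap: 0.095
```

```bash
python3 -c "
from h import *
go([.501,.2605,.14],.23)"
```

```text
t 17.65 pos [0.5387 0.2291 0.1413] yaw 0.225 gap 0.095 F [-0.65  0.82 -0.82]
shift/0.1 [-0.297 -0.39   0.017] spin -0.006
```

Call:
{"name": "carry_out", "arguments": {"commands": [1,-0.3,-0.39,0,0,1,-0.3,-0.39,0,0,1,-0.3,-0.39,0,0,1,-0.3,-0.39,0.3,0,1,-0.3,-0.39,0.3,0]}}

```text
time_s: 18.27
position: [0.4998, 0.2591, 0.1091]
orientation: [-3.136, 0.007, 0.224]
ft_force: [0.6, -0.2, 0.1]
finger_gap: 0.0955
```

```bash
python3 -c "
from h import *
go([.501,.2605,.0355],.23)"
```

```text
t 18.27 pos [0.4998 0.2591 0.1091] yaw 0.224 gap 0.0955 F [ 0.58 -0.23  0.11]
shift/0.1 [ 0.02  -0.007  0.736] spin -0.008
```

Call:
{"name": "carry_out", "arguments": {"commands": [1,0.02,-0.01,0.35,0,1,0.02,-0.01,0.74,0,1,0.02,-0.01,0.74,0,0,0.02,-0.01,0.74,0,0,0.02,-0.01,0.74,0,0,0.02,-0.01,0.74,0,0,0.02,-0.01,0.74,0]}}

```text
time_s: 19.15
position: [0.5016, 0.2611, 0.0362]
orientation: [-3.135, 0.005, 0.224]
ft_force: [-1.3, 0.1, 2.0]
finger_gap: 0.0639
```

Call:
{"name": "carry_out", "arguments": {"commands": [0,0,0,-0.2,0,0,0,0,-0.4,0,0,0,0,-0.6,0,0,0,0,-0.6,0,0,0,0,-0.6,0]}}

```text
time_s: 19.77
position: [0.5017, 0.2607, 0.0961]
orientation: [-3.135, 0.005, 0.224]
ft_force: [0.3, -0.4, -2.2]
finger_gap: 0.0635
```

```bash
python3 -c "
from h import *
weigh(); go([.501,.2605,.0355])"
```

```text
F [ 0.083 -0.045 -2.319] sd [0.55 0.44 0.55] eff [  0.   -36.63 -34.43   0.04  -0.07  -0.  ] [0.25 0.22] gap 0.06360002677671586 pos [0.502  0.2608 0.0962] rpy [-3.135  0.005  0.224] 20.375
t 20.38 pos [0.502  0.2608 0.0962] yaw 0.224 gap 0.0636 F [-0.37  0.34 -2.02]
shift/0.1 [-0.007  0.005  0.607] spin None
```

About 0.23 kg against 0.35 kg, so the tin at (0.626, 0.154) is the fullest. Setting this one back.

Call:
{"name": "carry_out", "arguments": {"commands": [0,0,0,0.25,0,0,0,0,0.48,0,0,0,0,0.54,0,0,0,0,0.57,0,0,0,0,0.59,0,0,0,0,0.6,0,0,0,0,0.6,0]}}

```text
time_s: 21.25
position: [0.5019, 0.2612, 0.0367]
orientation: [-3.135, 0.004, 0.224]
ft_force: [-0.4, 0.7, -1.8]
finger_gap: 0.0637
```

Call:
{"name": "carry_out", "arguments": {"commands": [0,0,0,0.01,0,0,0,0,0.01,0,1,0,0,0.01,0,1,0,0,0.01,0,1,0,0,0.01,0,1,0,0,-0.3,0,1,0,0,-0.7,0,1,0,0,-1,0]}}

```text
time_s: 22.25
position: [0.5029, 0.2609, 0.1385]
orientation: [-3.135, 0.003, 0.224]
ft_force: [0.1, 0.0, 0.1]
finger_gap: 0.0948
```

```bash
python3 -c "
from h import *
go([.6266,.154,.14],.23)"
```

```text
t 22.25 pos [0.5029 0.2609 0.1385] yaw 0.224 gap 0.0948 F [0.13 0.03 0.13]
shift/0.1 [ 0.969  1.316 -0.027] spin -0.008
```

Call:
{"name": "carry_out", "arguments": {"commands": [1,0.35,0.47,0,0,1,0.7,0.93,0,0]}}

```text
time_s: 22.5
position: [0.5933, 0.1855, 0.1391]
orientation: [-3.135, -0.0, 0.226]
ft_force: [0.5, 0.7, -0.1]
finger_gap: 0.0948
```

```bash
python3 -c "
from h import *
go([.6266,.154,.14],.23)"
```

```text
t 22.5 pos [0.5933 0.1855 0.1391] yaw 0.226 gap 0.0948 F [ 0.51  0.74 -0.13]
shift/0.1 [ 0.254  0.381 -0.011] spin -0.006
```

Call:
{"name": "carry_out", "arguments": {"commands": [1,0.25,0.38,0,0,1,0.25,0.38,0,0,1,0.25,0.38,0,0,1,0.25,0.38,0.3,0,1,0.25,0.38,0.3,0]}}

```text
time_s: 23.12
position: [0.623, 0.155, 0.106]
orientation: [-3.134, 0.006, 0.227]
ft_force: [-0.3, -0.7, -0.6]
finger_gap: 0.095
```

```bash
python3 -c "
from h import *
go([.6266,.154,.037],.23)"
```

```text
t 23.12 pos [0.623 0.155 0.106] yaw 0.227 gap 0.095 F [-0.31 -0.73 -0.62]
shift/0.1 [0.037 0.023 0.689] spin -0.004
```

Call:
{"name": "carry_out", "arguments": {"commands": [1,0.04,0.02,0.35,0,1,0.04,0.02,0.69,0,1,0.04,0.02,0.69,0,0,0.04,0.02,0.69,0,0,0.04,0.02,0.69,0,0,0.04,0.02,0.69,0,0,0.04,0.02,0.69,0]}}

```text
time_s: 24.0
position: [0.6275, 0.1543, 0.038]
orientation: [-3.135, 0.004, 0.227]
ft_force: [0.0, -0.3, 1.3]
finger_gap: 0.0631
```

Call:
{"name": "carry_out", "arguments": {"commands": [0,0,0,-0.2,0,0,0,0,-0.5,0,0,0,0,-0.8,0,0,0,0,-0.9,0,0,0,0,-0.9,0]}}

```text
time_s: 24.62
position: [0.6283, 0.1538, 0.1287]
orientation: [-3.135, 0.003, 0.227]
ft_force: [-1.1, 0.3, -3.8]
finger_gap: 0.0639
```

Call:
{"name": "carry_out", "arguments": {"commands": [0,0,0,-0.3,0,0,0,0,-0.55,0,0,0,0,-0.55,0,0,0,0,-0.55,0,0,0,0,-0.55,0]}}

```text
time_s: 25.25
position: [0.6272, 0.1533, 0.181]
orientation: [-3.135, 0.007, 0.227]
ft_force: [-0.8, -0.0, -4.3]
finger_gap: 0.0635
```

```bash
python3 -c "
from h import *
weigh(8); cap('top','top9'); cap('side','side9')"
```

```text
F [-0.284 -0.004 -3.642] sd [0.44 0.29 0.52] eff [  0.   -44.32 -37.59   0.07  -0.05  -0.  ] [0.1  0.07] gap 0.06405240925622846 pos [0.6285 0.1535 0.1837] rpy [-3.135e+00  3.000e-03  2.270e-01] 25.65
```

View pics/side9.png

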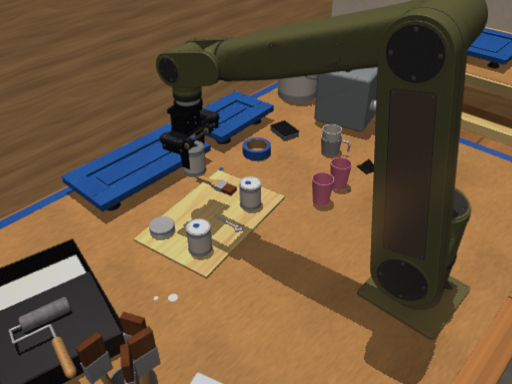

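View pics/top9.png

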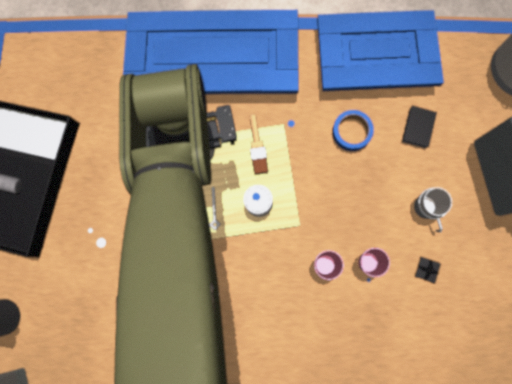

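The side view shows the tin held upright about 14 cm above the board. The other two tins stand on the board at (250,193) and (199,238), and the liner is in the pot at (332,140). Handing in.

```bash
python3 -c "
from h import *
s=monitor.state(); print(s['joint_vel'].round(4),s['finger_gap']); print(order.close_job())"
```

```text
[-0.0011 -0.0002 -0.0013 -0.0012  0.0013  0.    ] 0.06362287990034575
the job is handed in; nothing more can be done
None
```

The job is done and handed in at about 26 s. The white liner is upright in the steel pot and released, and I'm holding the fullest tin above the board for you to take.

- **Liner:** it touched bottom at the expected height with a light push (about 4.5 N). Both cameras then showed its rim at the seated position, within the play.
- **Weights:** the tins read about 0.11 kg (near right), 0.23 kg (near left) and 0.35 kg (far one, at x 0.63, y 0.15). The first two were set back upright where they had stood.
- **Held tin:** the far tin is upright and about 14 cm above the board. Lifting it the second time gave the same weight, and the grip was steady.

In the last pictures the pink cups and the other bystanders I could see looked unmoved. The arm hid part of the board from the top camera, so I checked that part from the side view only. None of my checks failed or disagreed. The force readings were noisy, about 0.5 N each, so the weights are averages of 8 to 12 readings.

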